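Draw a microscope stage plate into line with a tapered drift

ROBOT

A 6-joint arm with a two-finger parallel gripper is mounted at the origin on the work surface. World frame = base frame: x ahead of the robot, y to its left, z up, the work surface at z = 0. Lengths are in m, angles in rad, forces in N, time in s.
With the tool pointing down it reaches from about 0.225 to 0.875 m from the base axis. Payload 3.4 kg.
Tool frame: the origin (TCP) lies at the very end of the fingers, on their centre line; the grasp point (between the pads) lies 19 mm behind it; z points along the fingers, y is the direction in which the jaws open and shut (so a half turn about z gives the same grasp; the last joint's range is limited). The gripper opens to 85 mm and grips with 20 to 120 N. Pads are 22 mm wide; open, the fingers measure 114 mm over their backs; the gripper's body (76 mm by 85 mm) begins 54 mm behind the grasp point. The pads swing forward as they close: fully open they stand 13 mm farther back than shut.
Start: joints at [1.124, 0.276, 1.505, -0, 1.361, -0.121], TCP at [0.184, 0.545, 0.231] pointing down, gripper open.
Joint ranges: [-2.89, 2.89], [-0.75, 2.08], [0.22, 2.7], [-1.18, 4.32], [0.11, 2.71], [-2.7, 2.7]. Speed limits (rad/s): [2.57, 2.57, 3.14, 3.14, 3.14, 3.14].

INTERFACE

Orientations are given as a rotation vector (axis times angle).
In Python, from station import read_state, imaging, bot gives the robot as it stands.
- The arm moves only by the tool servo_tool, never from a script. Its argument "targets" is one flat list of numbers, 7 for each row, row after row: the turn, a rotation vector about the world's x, y, z in degrees, then the shift along the world's x, y, z in m, then the finger opening in m, from 0 to 0.0854. In form: [rx, ry, rz, x, y, z, fingers, rx, ry, rz, x, y, z, fingers, ...]. A call has exactly 10 rows; each row is the pose to reach, as a shift and turn from the pose commanded when the call began; what a row does not reach only later rows make up. A row lasts 1/8 s, in which the tool goes at most 62.5 mm and 10.7 degrees, less where a joint would pass 70% of its speed; a pose out of reach is approached as far as the arm can. A call with a gripper value outside its range is refused whole. The fingers move at their own pace and stop on an object; "grip_force" is the grip in N (left out, the last holds). Time passes only in rows, so rows that repeat a pose let the fingers close, or fill a call up. It gives the time, the measured TCP pose, the force and the opening at its end, in the units of the state.
- read_state(): the state, without advancing time (a new reading comes with each control period).
- imaging.read_camera(name): name is "scene" or "top" or "wrist"; returns a dict with "img" (480x640x3 uint8, red, green, blue), "mtx" (3x3 intrinsics, pixels), "k1" (the pictures are not rectified: a ray, as slopes to the right and down, at radius r is drawn at 1 + k1 r^2 times it, then the intrinsics apply), "rvec" (rotation vector, rad) and "tvec" (3), from world to camera coordinates, as OpenCV has them. Camera axes: x right, y down, z forward; pixel columns grow to the right and rows downward; lengths in m; the calibration is good to about 2 mm. A picture is of the moment at which its call begins. There is no depth.
- bot.finish_job(): hands the job in, once; it reports no verdict.
The state is a dict: "clock": time; "joint_positions": joint angles; "joint_vel": joint speeds; "effort": joint torques, N m; "tool_pos": TCP position; "orientation": TCP orientation; "force": force on the tool from outside, world axes, zero at the start; "torque": the same for the moment, N m; "width": finger opening in m.
Only numpy, scipy, OpenCV 4.12 (cv2) and the standard library are available. Lean on these libraries where they do the work, as an engineer would, in place of code of your own. Each camera call takes 0.05 s, during which the arm holds its last target.

TASK

The black stage plate of the microscope stage unit has slipped sideways, so its round hole no longer lines up with the hole in the metal carrier underneath. Take the tapered drift (the pin whose lower end narrows to a small tip) out of the pin rack and push it tip first straight down through both holes until its collar sits on the plate, so that the drift itself draws the plate into line; do not shove the plate with the gripper. Leave the drift standing there upright and let go.

Things in the scene. Friction and masses are not known exactly. Their poses are not given: they have to be found in the camera images.
- drift: Tapered round steel drift, 120 mm long, 0.18-0.35 kg, hanging upright, tip down, in the pin rack. Origin: centre of the tip's end; z runs up it. Diameters from the tip up: taper 7 mm at 0 to 33 mm at 38 mm; shank 33 mm to 66 mm; collar 48 mm from 66 to 74 mm (its underside rests on the rack); grip 28 mm from 74 to 120 mm.
- stage_plate: Black level plate, 150 x 200 x 10 mm, two flat steel clips on it, top 84 mm above the bench. Slides stiffly (about 3 N) along its own y, the 200 mm way, up to 14 mm either way of line; starts 7-10 mm out of line. Origin: centre of its 36 mm round through hole, at the top face; z up.
- carrier_bore (a point): Centre of the mouth of the 36 mm round through hole in the fixed aluminium carrier (30 mm thick), 73 mm above the bench, 1 mm under the plate; z up, y along the plate's travel. Open below: with its collar on the plate the drift's tip is 55 mm under this point, clear of the stand. In line: the plate's hole is straight over this point.
- pin_rack: Fixed open white rack, 90 x 300 mm (y along its row), top 85 mm up; origin under its centre. Three 36 mm holes at y = -95, 0, 95 mm hold, in any order, the drift and two other steel pins with the same collar: a plain pin (33 mm down to a blunt end; 40 mm wide, 20 mm high grip) and a thin pin (16 mm, straight; 18 mm wide, 34 mm high grip).
There are look-alikes about, which are no part of the job. What is shaped like the drift but red is not meant.

How it is judged:
By the outcome, as a careful person would: the job done as asked, in the order asked, and still so for the second after the job is handed in, with the robot touching nothing.
It also fails if it takes over 43 s, if anything falls off the work surface, if the arm or the gripper's body presses on something with over 40 N, if the wrist force passes 120 N, or if a joint passes its speed limit or range.

## Working session

There is one attempt and no reset: what is moved stays moved. The work goes in short steps, Python scripts to look and compute and a tool call to move; the robot and the scene stay as the last step left them, time stands still between calls to the robot, and variables do not carry over. Pictures are saved under pics/ and viewed, and the job is handed in when it is done.

Besides the shell and the picture viewer there is one more tool, called as name(argument=value, ...), one argument or row to a line, values as JSON. servo_tool: Moves the arm, as the interface text tells. Its arguments: {"type":"object","properties":{"targets":{"type":"array","items":{"type":"number"}},"grip_force":{"type":"number"}},"required":["targets"]}

```bash
mkdir -p pics; ls
python3 - <<'E'
from station import read_state, imaging, bot
import cv2
s=read_state(); print({k:s[k] for k in('clock','tool_pos','orientation','width','force')})
for n in('scene','top','wrist'):
    d=imaging.read_camera(n); cv2.imwrite(f'pics/{n}0.png',d['img'][:,:,::-1]); print(n,d['mtx'],d['k1'],d['rvec'],d['tvec'])
E
```

```text
pics
{'clock': 0.0, 'tool_pos': array([0.18381791, 0.54424827, 0.23042364]), 'orientation': array([-5.09462479e-01, -3.09950620e+00,  2.83893145e-03]), 'width': 0.0856385493925048, 'force': array([ 0.00567339, -0.4433639 ,  0.2139973 ])}
scene [[435.3994073    0.         320.0168077 ]
 [  0.         435.3994073  231.61888738]
 [  0.           0.           1.        ]] -0.050087500095377685 [ 1.91868479  1.08672203 -0.59560479] [-0.24835319 -0.18246868  1.17159843]
top [[453.50322052   0.         321.0147969 ]
 [  0.         453.50322052 240.94496568]
 [  0.           0.           1.        ]] -0.10687064981392902 [ 2.15623627 -2.14449441  0.1606831 ] [-0.04066381  0.48768812  0.80728437]
wrist [[405.44746333   0.         316.76756616]
 [  0.         405.44746333 239.46528336]
 [  0.           0.           1.        ]] -0.06011079915838568 [-2.36965818 -1.69993188 -0.22403991] [-0.57476822 -0.03430584  0.3797088 ]
```

View pics/scene0.png

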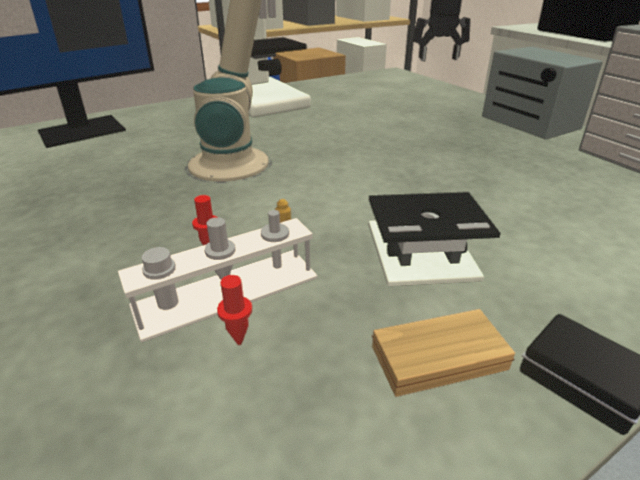

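View pics/top0.png

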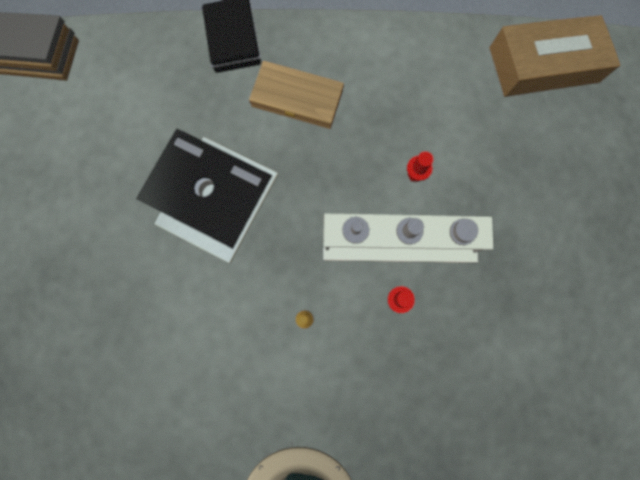

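View pics/wrist0.png

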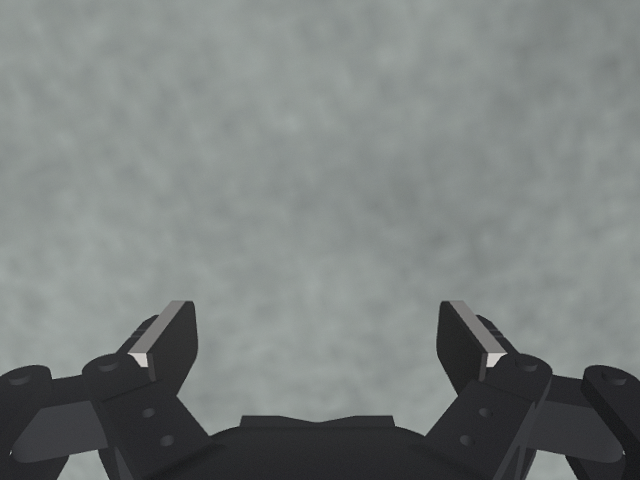

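The scene picture shows a white rack holding three steel pins: a plain pin at (158,262), a middle pin with a taper showing below at (218,237)/(222,272), and a thin pin at (275,225). The plate's hole is at (430,215). In the top view the middle pin is at (411,230) and the hole at (204,187).

Possible mix-ups in the scene picture:
- Red drifts at (204,218) and (232,310): wrong colour.
- Plain pin at (158,262): wide, low grip.
- Thin pin at (275,225): narrow grip.
- Amber knob at (284,210): not a pin.

I choose the middle pin at (218,237) and will check it in a crop.

```bash
cat > h.py <<'E'
import numpy as np, cv2
from station import read_state, imaging, bot
def ray(d,px):
    K=np.array(d['mtx']);D=np.array([d['k1'],0,0,0.])
    p=cv2.undistortPoints(np.array(px,float).reshape(-1,1,2),K,D).reshape(-1,2)
    R=cv2.Rodrigues(np.array(d['rvec']))[0];t=np.array(d['tvec']).ravel()
    v=np.c_[p,np.ones(len(p))]@R; return -R.T@t, v/np.linalg.norm(v,axis=1)[:,None]
def onplane(d,px,z):
    c,v=ray(d,px); return c+v*((z-c[2])/v[:,2])[:,None]
def tri(d1,p1,d2,p2):
    c1,v1=ray(d1,[p1]);c2,v2=ray(d2,[p2]);v1=v1[0];v2=v2[0]
    s=np.linalg.lstsq(np.c_[v1,-v2],c2-c1,rcond=None)[0]
    a=c1+s[0]*v1;b=c2+s[1]*v2; return (a+b)/2,np.linalg.norm(a-b)
def proj(d,P):
    return cv2.projectPoints(np.array(P,float).reshape(-1,1,3),np.array(d['rvec']),np.array(d['tvec']),np.array(d['mtx']),np.array([d['k1'],0,0,0.]))[0].reshape(-1,2)
def crop(img,x,y,w,h,s,name):
    cv2.imwrite('pics/'+name,cv2.resize(img[y:y+h,x:x+w,::-1],None,fx=s,fy=s,interpolation=cv2.INTER_CUBIC))
E
python3 - <<'E'
from h import *
s=imaging.read_camera('scene');t=imaging.read_camera('top')
a=lambda d,x,y,w,h,k:cv2.resize(d['img'][y:y+h,x:x+w,::-1],None,fx=k,fy=k,interpolation=cv2.INTER_CUBIC)
cv2.imwrite('pics/c1.png',np.hstack([a(s,180,210,80,80,5),a(t,380,200,80,80,5)]))
cv2.imwrite('pics/c2.png',np.hstack([a(s,370,180,130,130,3),a(t,140,120,130,130,3)]))
E
```

```text
(no output)
```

View pics/c1.png

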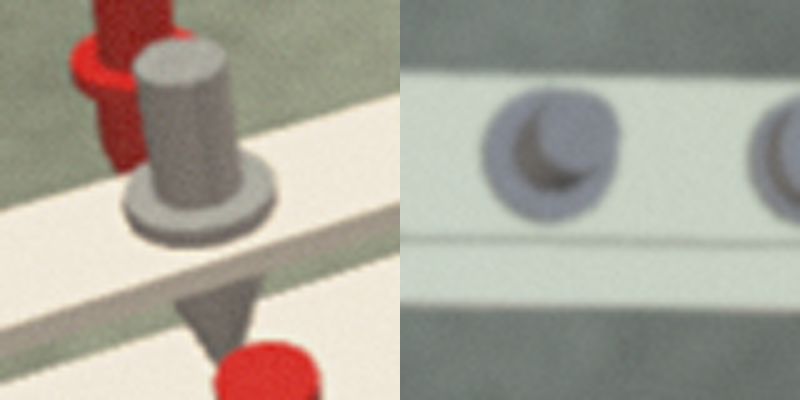

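View pics/c2.png

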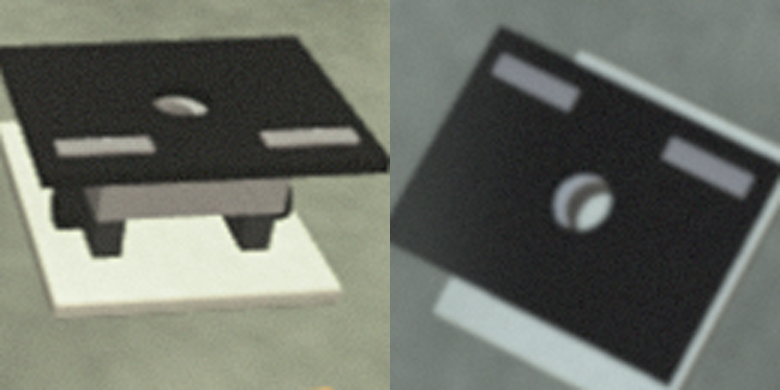

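The crop confirms the choice: the middle pin is grey with a slim, tall grip, and its taper shows below the rack. The plate hole is at about (430,215) in the scene view and (204,187) in the top view, and carrier metal shows through it. Next I'll measure from both views.

Run:
```python
from h import *
s=imaging.read_camera('scene');t=imaging.read_camera('top')
print('drift top',tri(s,(215.8,222.0),t,(415.6,226.0)))
print('collar top-view z.093',onplane(t,[(409.6,230.6)],.093))
def hole(d,x0,y0,x1,y1,th):
    g=d['img'][y0:y1,x0:x1].max(2); g=cv2.resize(g,None,fx=4,fy=4,interpolation=cv2.INTER_CUBIC)
    m=(g>th).astype('uint8'); cs,_=cv2.findContours(m,cv2.RETR_EXTERNAL,cv2.CHAIN_APPROX_NONE)
    c=max(cs,key=cv2.contourArea); c=cv2.convexHull(c);e=cv2.fitEllipse(c); return ((e[0][0]+.5)/4-.5+x0,(e[0][1]+.5)/4-.5+y0),(e[1][0]/4,e[1][1]/4),((c.reshape(-1,2)+.5)/4-.5+[x0,y0])
hs=hole(s,415,203,446,226,80); ht=hole(t,186,170,222,205,75)
print(hs[:2],ht[:2]); print('hole',tri(s,hs[0],t,ht[0]))
for d,h in((s,hs),(t,ht)):
    p=onplane(d,h[2],.084)[:,:2].astype('float32'); print(cv2.minEnclosingCircle(p),cv2.fitEllipse(p), onplane(d,[h[0]],.084))
# plate yaw: black mask
g=t['img'].max(2); m=((g<55)*255).astype('uint8'); m[:,:120]=0;m[:,300:]=0;m[:110]=0;m[270:]=0
c=max(cv2.findContours(m,0,1)[0],key=cv2.contourArea)
q=onplane(t,cv2.convexHull(c).reshape(-1,2),.084)[:,:2].astype('float32'); r=cv2.minAreaRect(q);print('plate',r)
b=cv2.boxPoints(r);print(b)
# rack row
g=t['img']; m=((g.min(2)>170)*255).astype('uint8'); m[:,:310]=0;m[:,510:]=0;m[:205]=0;m[270:]=0
c=cv2.convexHull(max(cv2.findContours(m,0,1)[0],key=cv2.contourArea)).reshape(-1,2)
print(cv2.minAreaRect(onplane(t,c,.085)[:,:2].astype('float32')))
print('pins',onplane(t,[(355.5,230.5),(463,231.5)],.093))
```

```text
drift top (array([ 0.49884099, -0.19193346,  0.13942908]), np.float64(0.0014004374687960144))
collar top-view z.093 [[ 0.49870729 -0.19199117  0.093     ]]
((429.8534517288208, 214.87874603271484), (6.313642978668213, 18.139232635498047)) ((203.63419723510742, 187.10311317443848), (19.042266845703125, 21.019241333007812))
hole (array([0.57853047, 0.17466605, 0.0799669 ]), np.float64(0.0013199907580865272))
((0.5827411413192749, 0.17087674140930176), 0.016033928841352463) ((0.5832970142364502, 0.17031900584697723), (0.02287028357386589, 0.03176673874258995), 131.5572509765625) [[0.58343898 0.17026375 0.084     ]]
((0.5769789814949036, 0.17317350208759308), 0.018993334844708443) ((0.5771119594573975, 0.17307141423225403), (0.03578236326575279, 0.03749796003103256), 40.419151306152344) [[0.57703984 0.17304109 0.084     ]]
plate ((0.5788425207138062, 0.1737523078918457), (0.1965782344341278, 0.1445193737745285), 63.24488067626953)
[[0.47007143 0.11851589]
 [0.59911835 0.0534564 ]
 [0.6876136  0.22898874]
 [0.5585667  0.29404822]]
((0.48760807514190674, -0.19209930300712585), (0.29902559518814087, 0.0803416520357132), 89.3531265258789)
pins [[ 0.4982409  -0.09741459  0.093     ]
 [ 0.49780758 -0.28688498  0.093     ]]
```

Run:
```python
from h import *
w=imaging.read_camera('wrist');R=cv2.Rodrigues(np.array(w['rvec']))[0];C=-R.T@np.array(w['tvec']).ravel()
s=read_state();T=cv2.Rodrigues(s['orientation'])[0]
print('cam in tool',T.T@(C-s['tool_pos']),'axis in tool',T.T@R[2],'img x in tool',T.T@R[0]); print(T, s['clock'])
print('TCP in img',proj(w,[s['tool_pos']]))
a=np.radians(-8);Z=np.array([[np.cos(a),-np.sin(a),0],[np.sin(a),np.cos(a),0],[0,0,1]]);T2=Z@T
print('jaw',T2[:,1],'cam offset after turn',T2@(T.T@(C-s['tool_pos'])),'axis',T2@T.T@R[2])
t=imaging.read_camera('top');cv2.imwrite('pics/hole0.png',cv2.resize(t['img'][165:210,180:228,::-1],None,fx=12,fy=12,interpolation=cv2.INTER_CUBIC))
```

```text
cam in tool [ 0.06599225  0.00089217 -0.14351478] axis in tool [-2.62306437e-01 -9.49575974e-04  9.64984161e-01] img x in tool [-7.56004378e-04  9.99999411e-01  7.78531535e-04]
[[-9.47407328e-01  3.20030232e-01 -7.33979804e-05]
 [ 3.20030241e-01  9.47407307e-01 -2.00111032e-04]
 [ 5.49620299e-06 -2.13076231e-04 -9.99999977e-01]] 0.4
TCP in img [[314.86961397 307.10888795]]
jaw [ 4.48769333e-01  8.93647604e-01 -2.13076231e-04] cam offset after turn [-0.05855901  0.03043956  0.14351495] axis [ 0.23388637 -0.11874504 -0.96498538]
```

View pics/hole0.png

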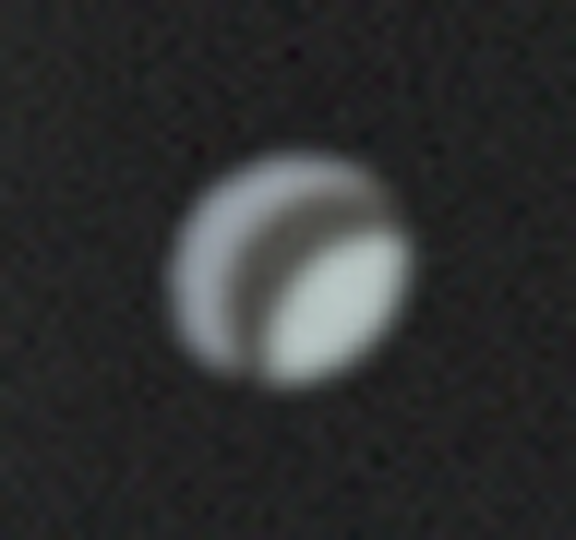

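The visible carrier surface at the hole's upper left shows the bore is offset toward −u, with u = (0.45, 0.89). I'll move the wrist camera over the hole, with the jaws along the plate's travel.

servo_tool(
  targets=[0,0,-1,0.035,-0.033,0,0.085,0,0,-2,0.075,-0.071,-0.005,0.085,0,0,-3,0.118,-0.111,-0.01,0.085,0,0,-4,0.161,-0.152,-0.015,0.085,0,0,-5,0.204,-0.193,-0.02,0.085,0,0,-6,0.247,-0.233,-0.025,0.085,0,0,-7,0.29,-0.274,-0.03,0.085,0,0,-8,0.333,-0.314,-0.03,0.085,0,0,-8,0.37,-0.35,-0.03,0.085,0,0,-8,0.393,-0.371,-0.03,0.085],
)

```text
clock: 1.7
tool_pos: [0.5789, 0.1716, 0.2012]
orientation: [0.728, 3.056, -0.0]
force: [0.5, -0.1, -0.6]
width: 0.0849
```

Run:
```python
from h import *
w=imaging.read_camera('wrist');s=read_state();print(s['clock'],s['tool_pos'],s['orientation'],abs(s['joint_vel']).max())
w=imaging.read_camera('wrist');np.save('w1.npy',w,allow_pickle=True);print(read_state()['tool_pos'])
print(proj(w,[(.577,.173,.084)])); cv2.imwrite('pics/w1.png',w['img'][:,:,::-1])
```

```text
1.75 [0.58195915 0.16920055 0.20102501] [ 7.28696015e-01  3.05122062e+00 -2.91595158e-03] 0.063752856883278
[0.57978717 0.17115397 0.20096103]
[[317.52178878 222.71028541]]
```

View pics/w1.png

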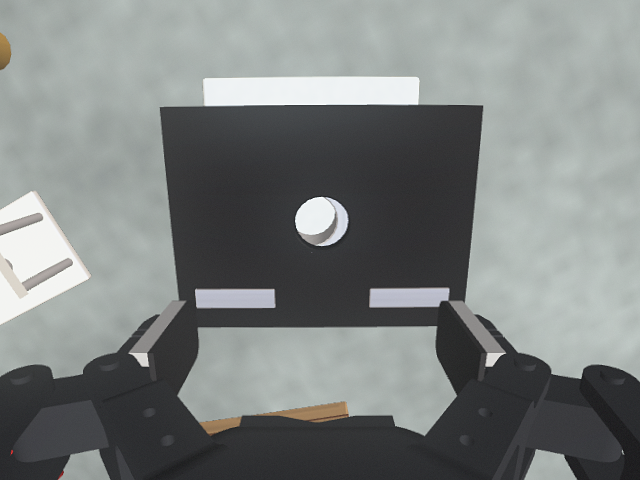

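The wrist view shows the plate squarely, with its hole at about (321,221). The bore opening is shifted left, with its lower mouth at about (316,217).

Run:
```python
from h import *
w=imaging.read_camera('wrist');np.save('w2.npy',w,allow_pickle=True);s=read_state();print(s['clock'],s['tool_pos'],s['orientation'])
k=8;x0,y0=288,188
I=cv2.resize(w['img'][y0:y0+66,x0:x0+68],None,fx=k,fy=k,interpolation=cv2.INTER_CUBIC);cv2.imwrite('pics/w2.png',I[:,:,::-1])
m=(I.max(2)>85).astype('uint8');c=cv2.convexHull(max(cv2.findContours(m,0,1)[0],key=cv2.contourArea)).reshape(-1,2)
p=onplane(w,(c+.5)/k-.5+[x0,y0],.084)[:,:2].astype('float32');print('plate hole',cv2.fitEllipse(p),cv2.minEnclosingCircle(p))
print('prev est px',proj(w,[(.577,.173,.084)]))
g=w['img'].max(2);m=((g<80)*255).astype('uint8');m[330:]=0;m[:90]=0
m[:,:150]=0;m[:,500:]=0
m[292:]=0
c=max(cv2.findContours(m,0,2)[0],key=cv2.contourArea).reshape(-1,2)
q=onplane(w,c,.084)[:,:2].astype('float32');r=cv2.minAreaRect(q);print(r)
```

```text
1.85 [0.57796936 0.17266637 0.20094144] [-7.28362340e-01 -3.05554192e+00 -1.84332903e-04]
plate hole ((0.5772048830986023, 0.17571231722831726), (0.03355193883180618, 0.0354791134595871), 153.12899780273438) ((0.5766364336013794, 0.1759701371192932), 0.017908666282892227)
prev est px [[316.29513011 227.38736304]]
((0.5651876330375671, 0.18176698684692383), (0.20067426562309265, 0.12003632634878159), 63.118499755859375)
```

View pics/w2.png

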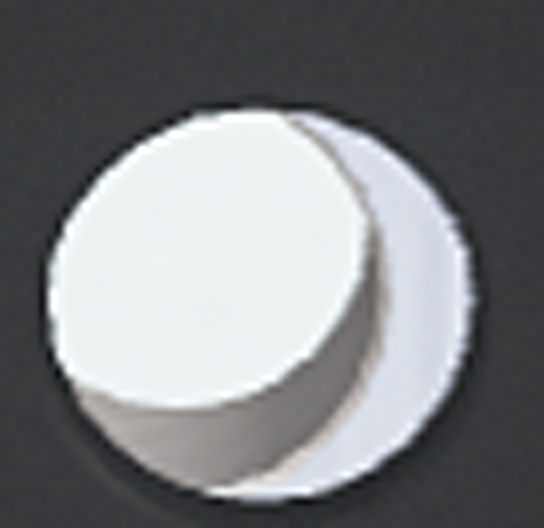

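Run:
```python
from h import *
from scipy.optimize import least_squares
w=np.load('w2.npy',allow_pickle=True).item();k=8
c=np.array([(310,125),(345,175),(375,230),(388,280),(380,330),(350,385),(300,440),(240,480)])
p=onplane(w,(c+.5)/k-.5+[288,188],.073)[:,:2]
f=least_squares(lambda x:np.hypot(*(p-x).T)-.018,[.574,.166]);print('bore',f.x,f.fun.std()*1e3,'mm')
h=np.array([.5770,.1758]);d=f.x-h;u=np.array([.4515,.892]);print('along,across',d@u,d@[-u[1],u[0]])
```

```text
bore [0.57453981 0.16874187] 0.33184288105106813 mm
along,across -0.007406630731747158 -0.0009922524053267343
```

servo_tool(
  targets=[0,0,0,-0.01,-0.03,0,0.085,0,0,0,-0.02,-0.075,0,0.085,0,0,0,-0.03,-0.12,0,0.085,0,0,0,-0.04,-0.165,0,0.085,0,0,0,-0.05,-0.21,0,0.085,0,0,0,-0.06,-0.255,0,0.085,0,0,0,-0.068,-0.3,0,0.085,0,0,0,-0.074,-0.34,0,0.085,0,0,0,-0.078,-0.36,0,0.085,0,0,0,-0.078,-0.365,0,0.085],
)

```text
clock: 3.1
tool_pos: [0.4988, -0.1909, 0.2014]
orientation: [-0.726, -3.056, -0.002]
force: [-0.5, 0.0, -1.3]
width: 0.085
```

Run:
```python
from h import *
for i in range(5):
    w=imaging.read_camera('wrist');s=read_state();print(s['clock'],s['tool_pos'],s['orientation'])
np.save('w3.npy',w,allow_pickle=True)
print(proj(w,[(.499,-.192,.139)]));cv2.imwrite('pics/w3.png',w['img'][:,:,::-1])
```

```text
3.15 [ 0.49906146 -0.19090954  0.20132731] [-7.24741903e-01 -3.05683019e+00 -1.06597894e-03]
3.2 [ 0.49918138 -0.1902328   0.2013156 ] [-7.24085372e-01 -3.05690563e+00 -1.73950755e-03]
3.25 [ 0.49919938 -0.18985477  0.20131251] [-7.23090958e-01 -3.05699219e+00 -1.84190328e-03]
3.3 [ 0.4992096  -0.18974129  0.20128512] [-7.22536950e-01 -3.05708351e+00 -1.69616809e-03]
3.35 [ 0.49922854 -0.18978482  0.20129577] [-7.22154870e-01 -3.05721376e+00 -1.34551535e-03]
[[311.28437067 259.31205677]]
```

View pics/w3.png

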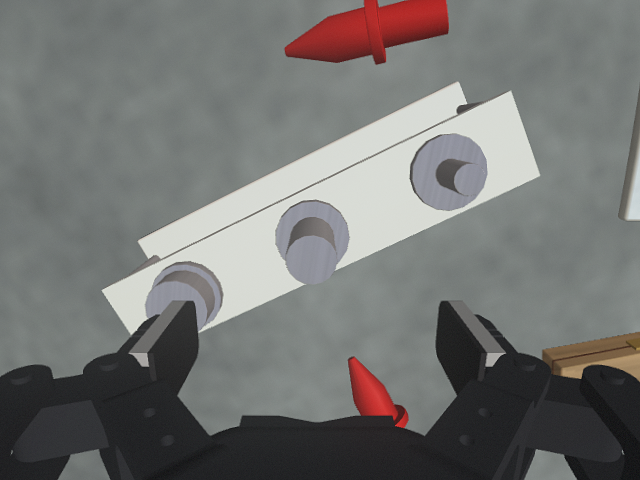

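The wrist view shows the drift's grip top at about (311,258), against (311.3,259.3) predicted. The plain pin is at left and the thin pin at right. Height check from this view next.

Run:
```python
from h import *
w=imaging.read_camera('wrist');s=read_state();print(s['clock'],s['tool_pos'])
t=imaging.read_camera('top')
k=6;x0,y0=265,190
I=cv2.resize(w['img'][y0:y0+105,x0:x0+100],None,fx=k,fy=k,interpolation=cv2.INTER_CUBIC);cv2.imwrite('pics/w4.png',I[:,:,::-1])
```

```text
3.4 [ 0.49923195 -0.18995558  0.2013195 ]
```

View pics/w4.png

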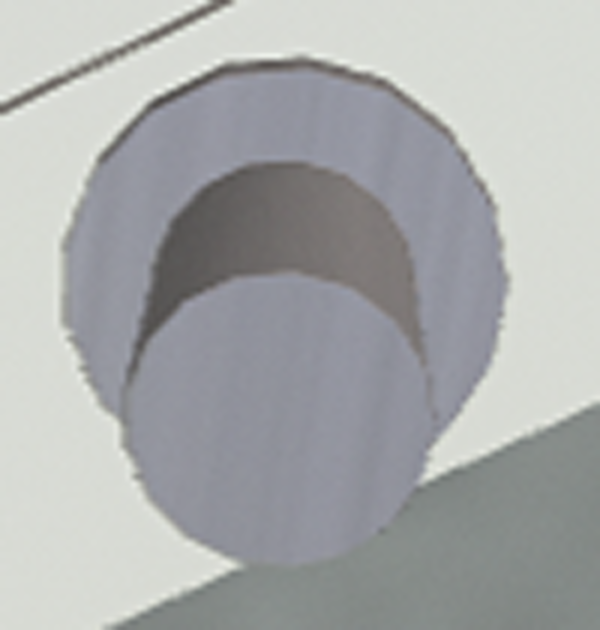

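Run:
```python
from h import *
w=imaging.read_camera('wrist');t=imaging.read_camera('top');sc=imaging.read_camera('scene');s=read_state();print(s['clock'],s['tool_pos'])
f=lambda x,y:((x+.5)/6-.5+265,(y+.5)/6-.5+190)
print(onplane(w,[f(279,419)],.139),onplane(w,[f(286,283)],.093))
print('wrist+top',tri(w,f(279,419),t,(415.6,226)),'wrist+scene',tri(w,f(279,419),sc,(215.8,222)))
print('width',np.diff(onplane(w,[f(125,419),f(432,419)],.139),axis=0))
```

```text
3.6 [ 0.49919086 -0.19065206  0.20134935]
[[ 0.49903456 -0.19251631  0.139     ]] [[ 0.49878414 -0.19226091  0.093     ]]
wrist+top (array([ 0.49813456, -0.19201039,  0.14216283]), np.float64(5.227661429924787e-06)) wrist+scene (array([ 0.49906441, -0.19188054,  0.13946579]), np.float64(0.0011661880636570441))
width [[0.01223417 0.02441306 0.        ]]
```

servo_tool(
  targets=[0,0,0,0,-0.001,-0.02,0.085,0,0,0,0,-0.001,-0.05,0.085,0,0,0,0,-0.001,-0.08,0.085,0,0,0,0,-0.001,-0.096,0.085,0,0,0,0,-0.001,-0.1,0.07,0,0,0,0,-0.001,-0.1,0.05,0,0,0,0,-0.001,-0.1,0.035,0,0,0,0,-0.001,-0.1,0.02,0,0,0,0,-0.001,-0.1,0.02,0,0,0,0,-0.001,-0.1,0.02],
  grip_force=80,
)

```text
clock: 4.85
tool_pos: [0.4996, -0.1927, 0.1024]
orientation: [0.724, 3.055, -0.001]
force: [-1.3, -1.9, 6.4]
width: 0.0256
```

Run:
```python
from h import *
w=imaging.read_camera('wrist');sc=imaging.read_camera('scene');s=read_state();print(s['clock'],s['tool_pos'],s['width'],s['force'])
cv2.imwrite('pics/g1.png',np.hstack([cv2.resize(w['img'],(400,300)),cv2.resize(sc['img'][140:320,100:340],(400,300))])[:,:,::-1])
```

```text
4.95 [ 0.49965721 -0.19270297  0.1024732 ] 0.025832521093612754 [-1.45298991 -0.21508933  5.68279443]
```

View pics/g1.png

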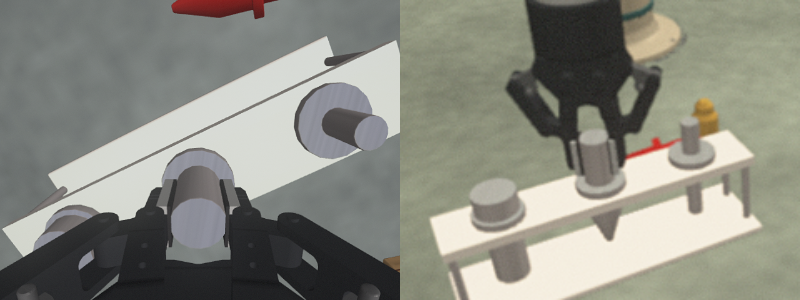

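Run:
```python
from h import *
w=imaging.read_camera('wrist');s=read_state();print(s['clock'],s['tool_pos'],s['width'],s['force'],s['torque'])
cv2.imwrite('pics/g2.png',cv2.resize(w['img'][220:400,220:420],None,fx=4,fy=3.3)[:,:,::-1])
cv2.imwrite('pics/g2.png',cv2.resize(w['img'][230:400,220:420],None,fx=3.5,fy=3.5,interpolation=cv2.INTER_CUBIC)[:,:,::-1])
print(onplane(w,[(316,356)],.1395),onplane(w,[(316,356)],.142))
```

```text
5.0 [ 0.49963167 -0.19270082  0.10245761] 0.02583513010260063 [-1.56472463 -0.28656024  5.64403669] [0.00053534 0.14612957 0.00463544]
[[ 0.49869369 -0.19152534  0.1395    ]] [[ 0.49733124 -0.19083134  0.142     ]]
```

View pics/g2.png

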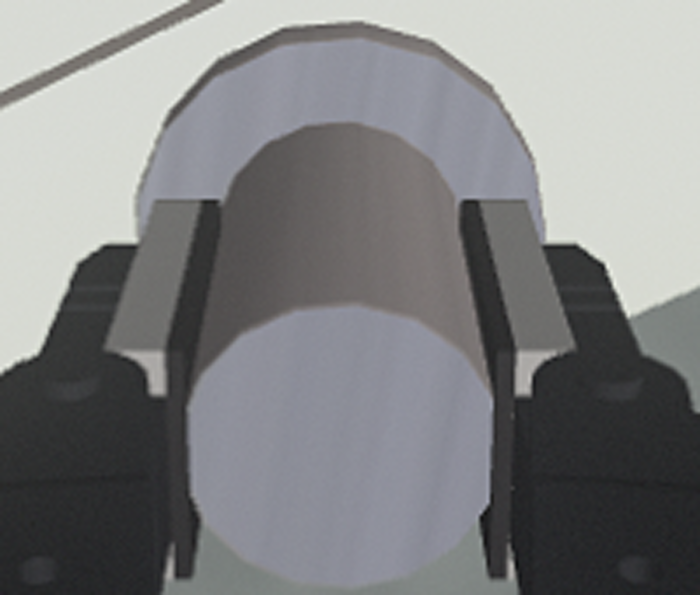

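The close view shows the grip centred between the pads, so I'm lifting.

servo_tool(
  targets=[0,0,0,0,0,0.01,0.02,0,0,0,0,0,0.025,0.02,0,0,0,0,0,0.045,0.02,0,0,0,0,0,0.065,0.02,0,0,0,0,0,0.085,0.02,0,0,0,0,0,0.1,0.02,0,0,0,0,0,0.11,0.02,0,0,0,0.003,0.015,0.115,0.02,0,0,0,0.01,0.04,0.115,0.02,0,0,0,0.018,0.075,0.115,0.02],
)

```text
clock: 6.25
tool_pos: [0.5169, -0.1159, 0.2158]
orientation: [-0.726, -3.055, -0.001]
force: [0.0, -0.2, -3.3]
width: 0.0256
```

servo_tool(
  targets=[0,0,0,0.008,0.038,0,0.02,0,0,0,0.015,0.075,0,0.02,0,0,0,0.022,0.11,0,0.02,0,0,0,0.028,0.14,0,0.02,0,0,0,0.033,0.165,0,0.02,0,0,0,0.037,0.18,0,0.02,0,0,0,0.039,0.19,0,0.02,0,0,0,0.04,0.195,0,0.02,0,0,0,0.04,0.195,0,0.02,0,0,0,0.04,0.195,0,0.02],
)

```text
clock: 7.5
tool_pos: [0.557, 0.0771, 0.2163]
orientation: [-0.726, -3.057, 0.001]
force: [0.6, 0.1, -3.2]
width: 0.0256
```

Run:
```python
from h import *
w=imaging.read_camera('wrist');sc=imaging.read_camera('scene');t=imaging.read_camera('top');s=read_state();print(s['clock'],s['tool_pos'],s['orientation'],s['width'],s['force'])
np.save('wc.npy',w,allow_pickle=True);np.save('sc.npy',sc,allow_pickle=True);np.save('tc.npy',t,allow_pickle=True)
cv2.imwrite('pics/m1.png',np.hstack([cv2.resize(w['img'],(400,300)),cv2.resize(sc['img'][100:310,220:500],(400,300))])[:,:,::-1])
cv2.imwrite('pics/m1w.png',w['img'][:,:,::-1])
cv2.imwrite('pics/m1s.png',cv2.resize(sc['img'][120:300,280:500],None,fx=3.5,fy=3.3)[:,:,::-1])
```

```text
7.65 [0.55700535 0.07724514 0.21640112] [ 7.25759024e-01  3.05649340e+00 -7.88638819e-05] 0.025488142720646905 [-0.01884778  0.64253832 -3.24244961]
```

View pics/m1w.png

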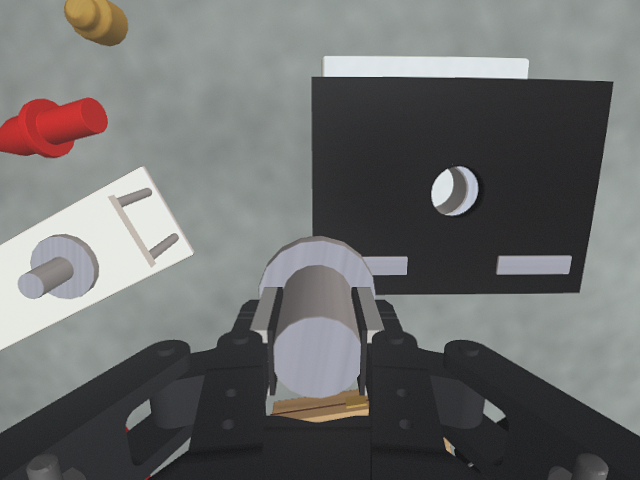

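View pics/m1s.png

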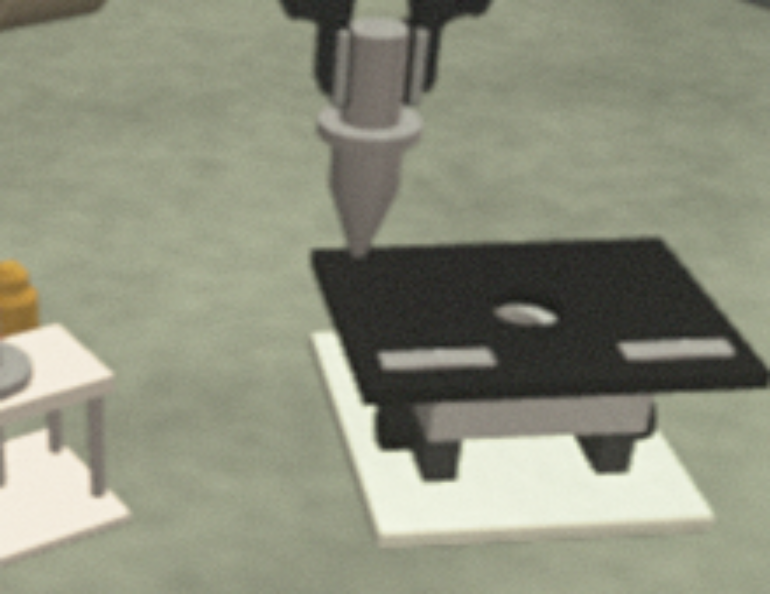

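The wrist view shows the hole at about (455,191), with the bore crescent visible and the drift held upright. I'm re-measuring the hole and bore with the arm settled, and checking their heights by triangulation.

Run:
```python
from h import *
w=np.load('wc.npy',allow_pickle=True).item();sc=np.load('sc.npy',allow_pickle=True).item();t=np.load('tc.npy',allow_pickle=True).item()
k=8;x0,y0=422,158
I=cv2.resize(w['img'][y0:y0+66,x0:x0+68],None,fx=k,fy=k,interpolation=cv2.INTER_CUBIC);cv2.imwrite('pics/m2.png',I[:,:,::-1])
m=(I.max(2)>90).astype('uint8');c=cv2.convexHull(max(cv2.findContours(m,0,1)[0],key=cv2.contourArea)).reshape(-1,2)
pp=(c+.5)/k-.5+[x0,y0];p=onplane(w,pp,.084)[:,:2].astype('float32');print('plate hole',cv2.fitEllipse(p),cv2.minEnclosingCircle(p))
e=cv2.fitEllipse(pp.astype('float32'))[0];print(e,'tri top',tri(w,e,t,(203.63,187.1)))
w2=np.load('w2.npy',allow_pickle=True).item();print(onplane(w2,[(321,225.5)],.084))
# scene picture: tip & drift top
f=lambda x,y:((x+.5)/3.5-.5+280,(y+.5)/3.3-.5+120)
print('tip px',f(362,257),'top',f(378,29),'pred top/tip',proj(sc,[(.557,.0772,.2164+.037),(.557,.0772,.2164-.0834)]))
```

```text
plate hole ((0.5769124031066895, 0.17371053993701935), (0.03268756344914436, 0.03485604003071785), 40.47427749633789) ((0.5767257213592529, 0.1736881285905838), 0.017646122723817825)
(454.18658447265625, 190.6343231201172) tri top (array([0.58452637, 0.18041085, 0.05611295]), np.float64(0.00013197184587040035))
[[0.57726289 0.17634821 0.084     ]]
tip px (383.07142857142856, 197.53030303030303) top (387.6428571428571, 128.43939393939394) pred top/tip [[387.16594644 128.22970359]
 [381.52232185 197.44097824]]
```

View pics/m2.png

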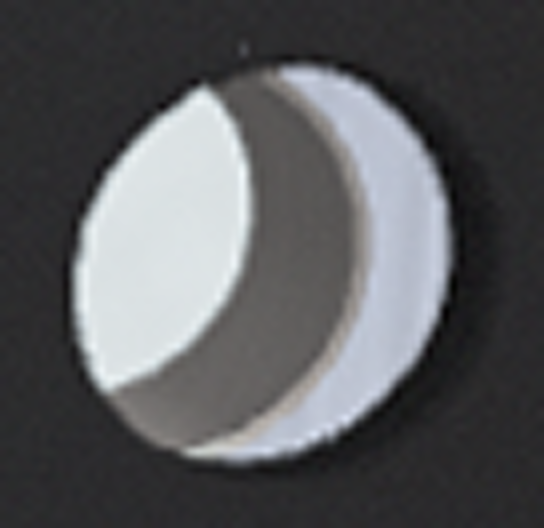

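Run:
```python
from h import *
from scipy.optimize import least_squares
w=np.load('wc.npy',allow_pickle=True).item();sc=np.load('sc.npy',allow_pickle=True).item()
c=np.array([(285,75),(325,120),(355,175),(370,225),(365,290),(340,345),(300,395),(240,440)])
p=onplane(w,(c+.5)/8-.5+[422,158],.073)[:,:2]
f=least_squares(lambda x:np.hypot(*(p-x).T)-.018,[.574,.166]);print('bore',f.x,f.fun.std()*1e3,'mm')
u=np.array([.4515,.892]);d=f.x-[.5768,.1737];print(d@u,d@[-u[1],u[0]])
print('wrist+scene hole',tri(w,(454.19,190.63),sc,(429.85,214.88)))
```

```text
bore [0.5755037  0.16933165] 0.2565468624308999 mm
-0.00448185070259734 -0.0008160087470000342
wrist+scene hole (array([0.57820473, 0.1752334 , 0.07968224]), np.float64(0.0009837759809716397))
```

Run:
```python
from h import *
u=np.array([.4515,.892]);v=np.array([-.892,.4515])
for n,o,c in(('w2.npy',(288,188),[(310,125),(345,175),(375,230),(388,280),(380,330),(350,385),(300,440),(240,480)]),('wc.npy',(422,158),[(285,75),(325,120),(355,175),(370,225),(365,290),(340,345),(300,395),(240,440)])):
    w=np.load(n,allow_pickle=True).item();R=cv2.Rodrigues(np.array(w['rvec']))[0];C=-R.T@np.array(w['tvec']).ravel();print('cam',C)
    for z in(.073,.0735):
        p=onplane(w,(np.array(c)+.5)/8-.5+o,z)[:,:2];A=np.c_[2*p,np.ones(len(p))];x=np.linalg.lstsq(A,(p**2).sum(1),rcond=None)[0]
        print(n,'free fit',x[:2],np.sqrt(x[2]+x[:2]@x[:2]),'u max',(p@u).max())
    # plate hole rim extents along u on top plane / bottom plane
    x0,y0=o;I=cv2.resize(w['img'][y0:y0+66,x0:x0+68],None,fx=8,fy=8,interpolation=cv2.INTER_CUBIC)
    m=(I.max(2)>95).astype('uint8');h=cv2.convexHull(max(cv2.findContours(m,0,1)[0],key=cv2.contourArea)).reshape(-1,2)
    for z in(.084,.074):
        p=onplane(w,(h+.5)/8-.5+[x0,y0],z)[:,:2];print(z,'u',(p@u).min(),(p@u).max(),'v',(p@v).min(),(p@v).max())
```

```text
cam [0.52101983 0.20204623 0.34440347]
w2.npy free fit [0.57454707 0.1687481 ] 0.018001639206645693 u max 0.42837416351696256
w2.npy free fit [0.57444846 0.16880945] 0.01796847522502366 u max 0.4283503825441487
0.084 u 0.39966428628223394 0.43513025437723984 v -0.4523922105337736 -0.4189935558611969
0.074 u 0.39905748175526096 0.4358854120569389 v -0.45542083371738823 -0.4207396056974299
cam [0.49834182 0.10774406 0.35990772]
wc.npy free fit [0.57515562 0.16869407] 0.018603591142740725 u max 0.42879264772197445
wc.npy free fit [0.57502175 0.16858785] 0.01857117028089604 u max 0.42860498525955
0.084 u 0.3989797761418304 0.43197108967480635 v -0.4533371802879393 -0.4188941038374361
0.074 u 0.40180212366158596 0.4359891744309989 v -0.455419859266314 -0.41972842788116577
```

Hole and bore agree between the two wrist views: along the travel the hole is at u=0.4175 and the bore at 0.4103. That puts the plate about 7 mm out of line and the bore at about (0.575, 0.1685). Both hole rims fit 0.084/0.074. I'm moving over the bore.

servo_tool(
  targets=[0,0,0,0.004,0.02,0,0.02,0,0,0,0.01,0.045,0,0.02,0,0,0,0.014,0.07,0,0.02,0,0,0,0.017,0.085,0,0.02,0,0,0,0.018,0.091,0,0.02,0,0,0,0.018,0.091,-0.01,0.02,0,0,0,0.018,0.091,-0.02,0.02,0,0,0,0.018,0.091,-0.025,0.02,0,0,0,0.018,0.091,-0.025,0.02,0,0,0,0.018,0.091,-0.025,0.02],
)

```text
clock: 8.9
tool_pos: [0.5753, 0.1685, 0.1916]
orientation: [0.725, 3.056, 0.0]
force: [-0.9, 0.1, -3.9]
width: 0.0254
```

Run:
```python
from h import *
sc=imaging.read_camera('scene');w=imaging.read_camera('wrist');s=read_state();print(s['clock'],s['tool_pos'],s['width'],s['force'])
cv2.imwrite('pics/n1.png',cv2.resize(sc['img'][130:250,360:510],None,fx=5,fy=5,interpolation=cv2.INTER_CUBIC)[:,:,::-1])
cv2.imwrite('pics/n1w.png',w['img'][:,:,::-1])
p=s['tool_pos'];f=lambda q:((q-[360,130]+.5)*5-.5)
print('crop px: tip,hole,bore at plate top',f(proj(sc,[p-[0,0,.0834],(.5782,.1753,.084),(.575,.1686,.084)])))
```

```text
9.0 [0.57532159 0.16871349 0.19175533] 0.02596544725015998 [ 0.19492265 -0.93187365 -3.20972193]
crop px: tip,hole,bore at plate top [[341.28104949 358.45284947]
 [351.61317515 416.40150301]
 [331.65899774 417.39254574]]
```

View pics/n1.png

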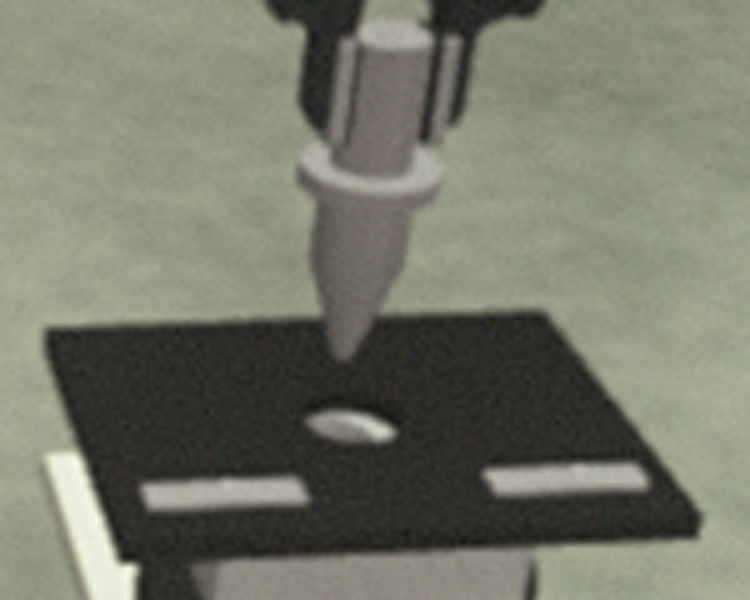

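View pics/n1w.png

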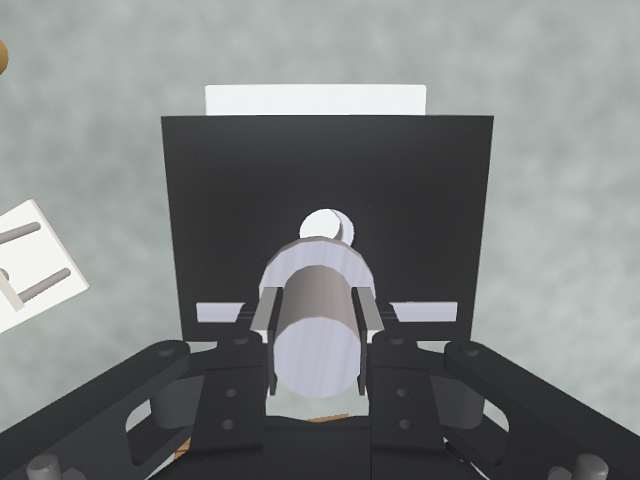

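The tip is over the hole, toward the bore side: the scene crop has the tip at (342,360) and the hole at (351,427). Lowering partway.

servo_tool(
  targets=[0,0,0,0,0,-0.006,0.02,0,0,0,0,0,-0.012,0.02,0,0,0,0,0,-0.018,0.02,0,0,0,0,0,-0.024,0.02,0,0,0,0,0,-0.028,0.02,0,0,0,0,0,-0.032,0.02,0,0,0,0,0,-0.036,0.02,0,0,0,0,0,-0.04,0.02,0,0,0,0,0,-0.043,0.02,0,0,0,0,0,-0.045,0.02],
)

```text
clock: 10.25
tool_pos: [0.575, 0.1688, 0.1461]
orientation: [-0.725, -3.057, -0.0]
force: [0.1, 0.1, -3.6]
width: 0.0256
```

Run:
```python
from h import *
sc=imaging.read_camera('scene');w=imaging.read_camera('wrist');s=read_state();print(s['clock'],s['tool_pos'],s['width'],s['force'],s['torque'])
cv2.imwrite('pics/n2.png',cv2.resize(sc['img'][130:250,360:510],None,fx=5,fy=5,interpolation=cv2.INTER_CUBIC)[:,:,::-1])
```

```text
10.35 [0.57491943 0.16875828 0.14609078] 0.025437788455809594 [-0.07778929  0.41447766 -3.21242876] [-0.01167223 -0.00809849 -0.03047768]
```

View pics/n2.png

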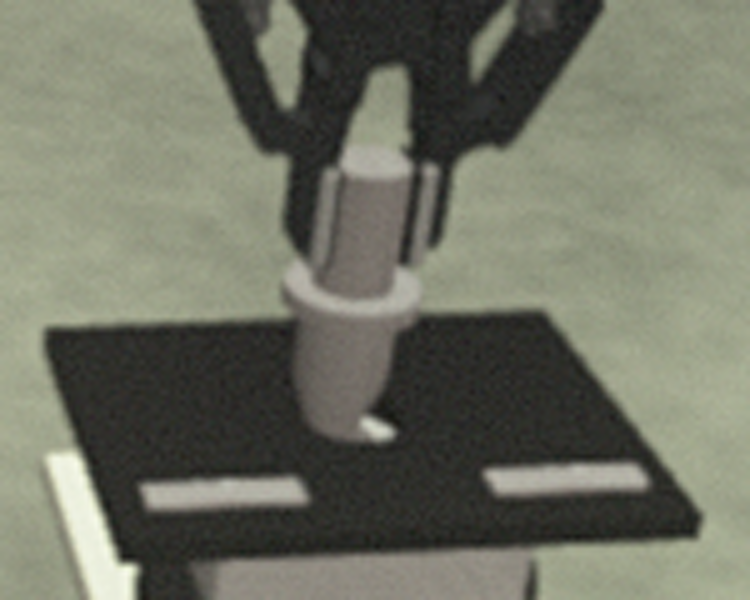

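The taper is inside the hole at its left side and carries no load yet. Continuing slowly.

servo_tool(
  targets=[0,0,0,0,0,-0.002,0.02,0,0,0,0,0,-0.004,0.02,0,0,0,0,0,-0.006,0.02,0,0,0,0,0,-0.008,0.02,0,0,0,0,0,-0.01,0.02,0,0,0,0,0,-0.012,0.02,0,0,0,0,0,-0.014,0.02,0,0,0,0,0,-0.016,0.02,0,0,0,0,0,-0.018,0.02,0,0,0,0,0,-0.018,0.02],
)

```text
clock: 11.6
tool_pos: [0.5751, 0.1685, 0.1278]
orientation: [0.724, 3.057, -0.001]
force: [2.9, 2.1, -3.2]
width: 0.026
```

Run:
```python
from h import *
sc=imaging.read_camera('scene');w=imaging.read_camera('wrist');s=read_state();print(s['clock'],s['tool_pos'],s['width'],s['force'],s['torque'])
cv2.imwrite('pics/n3.png',np.hstack([cv2.resize(sc['img'][130:250,360:510],(400,320)),cv2.resize(w['img'],(400,320))])[:,:,::-1])
```

```text
11.7 [0.5751062  0.16853559 0.12785832] 0.025320658566611972 [ 2.93309941  2.91545958 -4.26907443] [ 0.39216929 -0.67143416 -0.02884919]
```

View pics/n3.png

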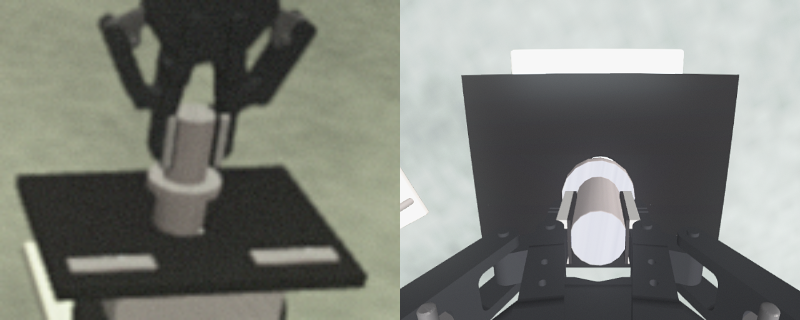

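The plate is being drawn along: about 3.5 N along its travel and 1.5 N across. I'll ease 1 mm across and go on.

servo_tool(
  targets=[0,0,0,0.0005,0,-0.001,0.02,0,0,0,0.001,-0.0005,-0.002,0.02,0,0,0,0.001,-0.0005,-0.004,0.02,0,0,0,0.001,-0.0005,-0.006,0.02,0,0,0,0.001,-0.0005,-0.008,0.02,0,0,0,0.001,-0.0005,-0.01,0.02,0,0,0,0.001,-0.0005,-0.011,0.02,0,0,0,0.001,-0.0005,-0.012,0.02,0,0,0,0.001,-0.0005,-0.013,0.02,0,0,0,0.001,-0.0005,-0.013,0.02],
)

```text
clock: 12.95
tool_pos: [0.576, 0.1682, 0.1152]
orientation: [-0.724, -3.057, 0.0]
force: [2.5, 2.0, -2.8]
width: 0.0257
```

Run:
```python
from h import *
s=read_state();print(s['clock'],s['tool_pos'],s['orientation'],s['width'],s['force'],s['torque'])
```

```text
12.95 [0.57600155 0.16820014 0.11518762] [-7.24470172e-01 -3.05681165e+00  1.16730974e-04] 0.025704605947754287 [ 2.45287648  1.9819055  -2.80142362] [ 0.41337655 -0.26167713 -0.03160337]
```

servo_tool(
  targets=[0,0,0,0.0005,0,-0.001,0.02,0,0,0,0.0005,0,-0.002,0.02,0,0,0,0.0005,0,-0.004,0.02,0,0,0,0.0005,0,-0.006,0.02,0,0,0,0.0005,0,-0.008,0.02,0,0,0,0.0005,0,-0.009,0.02,0,0,0,0.0005,0,-0.01,0.02,0,0,0,0.0005,0,-0.011,0.02,0,0,0,0.0005,0,-0.012,0.02,0,0,0,0.0005,0,-0.012,0.02],
)

```text
clock: 14.2
tool_pos: [0.5764, 0.1682, 0.1031]
orientation: [-0.724, -3.057, 0.0]
force: [-0.7, -0.1, -3.5]
width: 0.0258
```

Run:
```python
from h import *
sc=imaging.read_camera('scene');w=imaging.read_camera('wrist');s=read_state();print(s['clock'],s['tool_pos'],s['width'],s['force'],s['torque'])
cv2.imwrite('pics/n5.png',cv2.resize(sc['img'][130:250,360:510],None,fx=5,fy=5,interpolation=cv2.INTER_CUBIC)[:,:,::-1])
```

```text
14.3 [0.57641191 0.1681528  0.10322016] 0.025593666770747703 [ 0.6808991   0.00993056 -3.10128472] [ 0.02824915 -0.03956263 -0.04582827]
```

View pics/n5.png

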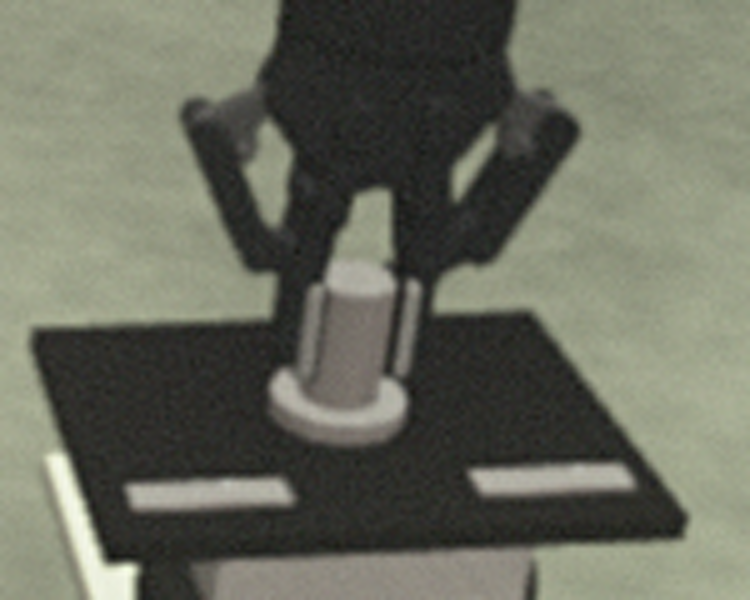

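Force-free, with the plate drawn in and the collar about 2 mm above it. I'll ease the drift 1 mm further along −u inside the bore slack to centre the plate, then seat it.

servo_tool(
  targets=[0,0,0,-0.0002,-0.0005,0,0.02,0,0,0,-0.0005,-0.001,0,0.02,0,0,0,-0.0005,-0.001,0,0.02,0,0,0,-0.0005,-0.001,-0.0005,0.02,0,0,0,-0.0005,-0.001,-0.001,0.02,0,0,0,-0.0005,-0.001,-0.0015,0.02,0,0,0,-0.0005,-0.001,-0.002,0.02,0,0,0,-0.0005,-0.001,-0.0025,0.02,0,0,0,-0.0005,-0.001,-0.0025,0.02,0,0,0,-0.0005,-0.001,-0.0025,0.02],
)

```text
clock: 15.55
tool_pos: [0.5763, 0.1675, 0.1015]
orientation: [0.724, 3.056, 0.001]
force: [-1.9, 4.0, 5.8]
width: 0.026
```

Run:
```python
from h import *
s=read_state();print(s['clock'],s['tool_pos'],s['width'],s['force'],s['torque'])
```

```text
15.55 [0.57627417 0.16745657 0.10149979] 0.025968216716942574 [-1.9124749   3.96273735  5.8041609 ] [ 0.6467638   0.14555222 -0.0621344 ]
```

The collar is seated: vertical force went from −3.2 to +5.8 N. Relaxing slightly sideways and releasing.

servo_tool(
  targets=[0,0,0,-0.0005,0,0,0.02,0,0,0,-0.0005,0.0002,0,0.02,0,0,0,-0.0005,0.0002,0.0005,0.03,0,0,0,-0.0005,0.0002,0.0005,0.04,0,0,0,-0.0005,0.0002,0.0005,0.055,0,0,0,-0.0005,0.0002,0.0005,0.07,0,0,0,-0.0005,0.0002,0.0005,0.07,0,0,0,-0.0005,0.0002,0.0005,0.07,0,0,0,-0.0005,0.0002,0.0005,0.07,0,0,0,-0.0005,0.0002,0.0005,0.07],
)

```text
clock: 16.8
tool_pos: [0.5756, 0.1675, 0.1013]
orientation: [0.725, 3.057, 0.0]
force: [0.7, -0.2, -0.5]
width: 0.0698
```

Run:
```python
from h import *
sc=imaging.read_camera('scene');w=imaging.read_camera('wrist');s=read_state();print(s['clock'],s['tool_pos'],s['width'],s['force'],s['torque'])
cv2.imwrite('pics/r1.png',np.hstack([cv2.resize(sc['img'][130:250,360:510],(400,320)),cv2.resize(w['img'],(400,320))])[:,:,::-1])
```

```text
16.9 [0.57551035 0.1674788  0.1013271 ] 0.07018067193033041 [-0.02973261 -0.23329496  0.44552596] [-0.02068126 -0.00893777 -0.00738518]
```

View pics/r1.png

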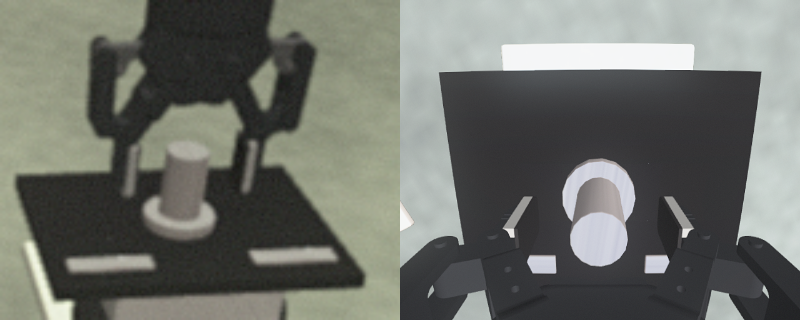

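The drift is released and stands with its collar on the plate. Retreating straight up.

servo_tool(
  targets=[0,0,0,0,0,0.01,0.07,0,0,0,0,0,0.025,0.07,0,0,0,0,0,0.045,0.07,0,0,0,0,0,0.065,0.07,0,0,0,0,0,0.085,0.07,0,0,0,0,0,0.105,0.07,0,0,0,0,0,0.12,0.07,0,0,0,0,0,0.13,0.07,0,0,0,0,0,0.13,0.07,0,0,0,0,0,0.13,0.07],
)

```text
clock: 18.15
tool_pos: [0.5751, 0.1674, 0.2306]
orientation: [-0.724, -3.056, 0.001]
force: [-0.4, 0.8, 0.1]
width: 0.0703
```

Run:
```python
from h import *
for i in range(3): w=imaging.read_camera('wrist')
sc=imaging.read_camera('scene');s=read_state();print(s['clock'],s['tool_pos'],s['width'],s['force'])
np.save('wf.npy',w,allow_pickle=True)
cv2.imwrite('pics/f1.png',w['img'][:,:,::-1]);cv2.imwrite('pics/f2.png',cv2.resize(sc['img'][130:250,360:510],None,fx=5,fy=5,interpolation=cv2.INTER_CUBIC)[:,:,::-1])
```

```text
18.35 [0.57523829 0.16742953 0.23058689] 0.07021996363058092 [ 0.21724411 -0.90634373 -0.17698771]
```

View pics/f1.png

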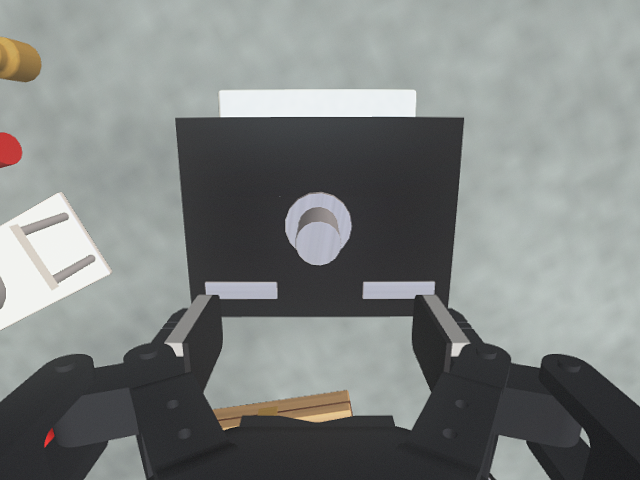

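View pics/f2.png

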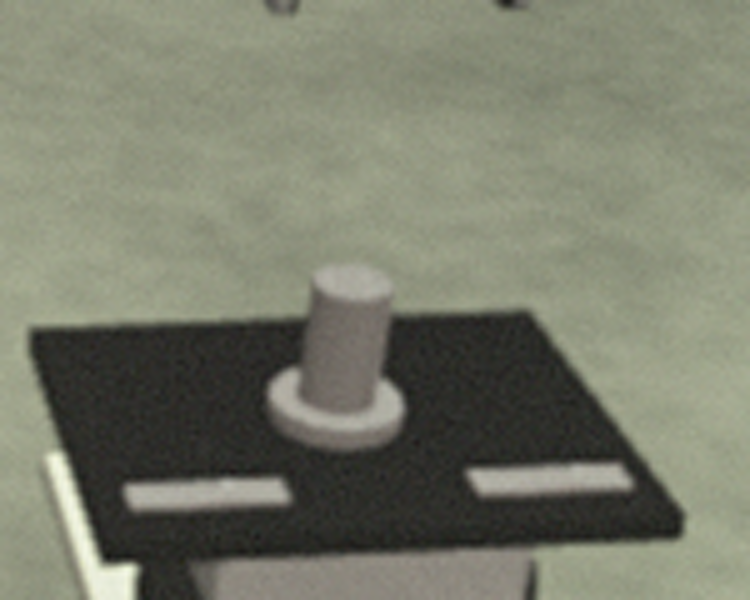

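Run:
```python
from h import *
w=np.load('wf.npy',allow_pickle=True).item();u=np.array([.4515,.892])
w2=np.load('w2.npy',allow_pickle=True).item();wc=np.load('wc.npy',allow_pickle=True).item()
def edges(d,r0,lo,hi,n):  # black plate extents along u on z=.084
    g=d['img'].max(2);out=[]
    for r in range(r0,r0+25):
        x=np.where(g[r,lo:hi]<75)[0]+lo; out.append((onplane(d,[(x.min()-.5,r),(x.max()+.5,r)],.084)[:,:2]@u))
    print(n,np.mean(out,0),np.mean(out))
edges(w,130,120,520,'final');edges(w2,130,120,520,'w2');edges(wc,100,260,639,'wc')
c=onplane(w,[(318.5,223)],.092);t=onplane(w,[(318.5,243.5)],.138);print('collar',c,'top',t,'u',c[0,:2]@u)
```

```text
final [0.31113067 0.51094761] 0.4110391418059607
w2 [0.31721308 0.5172311 ] 0.41722208812052974
wc [0.31734722 0.51741165] 0.417379435348232
collar [[0.57429447 0.16982409 0.092     ]] top [[0.57625574 0.16871647 0.138     ]] u 0.4107770398535087
```

```bash
python3 -c "
from station import bot;print(bot.finish_job())"
```

```text
the job is handed in; nothing more can be done
None
```

I took the tapered drift from the middle rack hole, pushed it tip first through the plate and carrier holes until its collar sat on the plate, then let go. I handed the job in at about 18.4 s with the gripper 0.13 m clear above.

**Last checks**
- **Seating:** the vertical force rose about 9 N when the collar met the plate. The pictures after release show the collar flat on the plate and the drift upright.
- **Plate position:** its centre moved along its travel from u = 0.4173 to 0.4110 m. I measured the bore at 0.410–0.411 m, so it is in line to about 1 mm, with 1.5 mm of play between shank and hole. I did not see the bore itself again, because the drift covers it.
- **Forces:** every reading I took stayed below 10 N; I did not log the force between readings.

**Readings that disagreed**
- My first bore fit from the second wrist picture put the plate only 4.5 mm out of line. Fitting the hole edges instead gave about 7 mm in both wrist views.
- The scene camera with either other camera put the plate hole's height at 0.080 m, not 0.084 m. The top and wrist cameras together gave 0.056 m, because their two viewpoints are too close together.
- The gripper read 25.8 mm on the 28 mm grip.
- In the last wrist picture, hand-picked points put the grip's top about 2 mm off the collar's centre. I took that as picking error, because the collar looks flat.

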